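# Snap a bicycle light clip into its dock

## Task

Put the grey bicycle light clip flat into the wooden dock whose nest has its shape, with the stud coming up through its hole, and let go of it. Then set the black snap cap over that stud, press it straight down until it clicks and keep pressing until it is fully down on the clip, against the spring pin. Finish while still holding the cap fully pressed down; leave the key box, coin cup and glass stopper where they are.

Things in the scene. Friction and masses are not known exactly. Their poses are not given: they have to be found in the camera images.
- clip: Grey plastic bicycle light clip, 60 g, loose, flat on the shelf. Base plate 70 x 40 x 7 mm with a 28 mm round hole; an upright clamp jaw rises near one end. Origin: centre of the hole at the plate's underside; z up. The plate spans x -20 to +50 mm, y -20 to +20 mm. Starts turned up to 0.8 rad from world x.
- clip_jaw (a point): Middle of the clip's jaw, at clip x 42, y 0, z 37 mm: the place to grip, across the clip's y (22 mm wide). The upright spans clip x 37 to 47, y -11 to +11 and reaches z 50 mm; its top hooks over to x 59 mm between z 33 and 50 mm.
- cap: Black plastic snap cap, 35 g, loose, mouth down on the shelf, round about z. Origin: centre of its underside. Skirt 40 mm across, z 0 to 24 mm; on it a ribbed round grip knob 22 mm across, z 24 to 42 mm. Mouth 17 mm across (lip z 0 to 4 mm), above it a wider hollow 26 mm across with its ceiling at z 20 mm.
- oblong_dock: Fixed plywood dock on the shelf, 98 x 68 x 13 mm, with an oblong nest 74 x 44 mm, 8 mm deep (2 mm of play round the clip). Origin: stud axis at the dock's underside; z up. The nest spans x -22 to +52, y -22 to +22 mm, floor at z 5 mm. Seated, the clip's origin is 5 mm above this origin, its x axis along the dock's x. Turned up to 0.5 rad from world x.
- stud (a point): Tip of the oblong dock's steel stud, at dock z 30 mm on its axis; 12 mm thick, with four spring balls round it at z 23.5 mm out to 22 mm across. With the cap's origin above the dock's by: 28 mm, balls meet its lip; 27 mm, peak of about 10 N, then the force drops; 18 to 15 mm, it snaps in (pulls itself down); 16 mm, the pin resists; 12 mm, fully home on the clip. Let go, it springs back up to about 15 mm.
- pin (a joint): Brass spring pin, 7 mm thick, on top of the oblong dock's stud: travel downward in m, 0 out (its top at dock z 36 mm), about 0.004 with the cap fully home, 0.006 at its stop. Spring 1200 N/m with about 1 N preload: about 6 N at home.
- round_dock: Fixed plywood dock of the same kind, 84 x 84 x 13 mm, with a round nest 62 mm across, 8 mm deep, for another light, and the same stud in its centre. Not the clip's place. Origin on the stud's axis at the underside.
- key_box: Open clear acrylic key box, 70 x 120 x 50 mm, at the back of the shelf; origin centre of underside. Leave alone.
- coin_cup: Copper-toned coin cup, 64 mm across, 60 mm tall, at the back of the shelf; origin centre of underside. Leave alone.
- stopper: Green glass bottle stopper, 38 mm across, 59 mm tall, standing at the back of the shelf; origin centre of underside. Leave alone.
- shelf: White painted MDF entry shelf, fixed: its top is 100 mm above the table, 370 mm deep, 1000 mm wide. Origin: centre of its underside on the table. Its tilt-out front stands ajar about 20 mm towards the robot, below the top.
Mind the look-alikes: they are no part of the job. Leave any red look-alike of the clip alone.

How it is judged:
By the outcome, as a careful person would: the job done as asked, in the order asked, and still so for the second after the job is handed in, while the arm keeps its last pose, push and grip.
It also fails if it takes over 64 s, if anything falls off the work surface, if the arm or the gripper's body presses on something with over 40 N, if the wrist force passes 120 N, or if a joint passes its speed limit or range.

## Robot

A 6-joint arm with a two-finger parallel gripper is mounted at the origin on the work surface. World frame = base frame: x ahead of the robot, y to its left, z up, the work surface at z = 0. Lengths are in mm, angles in rad, forces in N, time in s.
With the tool pointing down it reaches from about 225 to 875 mm from the base axis. Payload 3.4 kg.
Tool frame: the origin (TCP) lies midway between the tips of the shut fingers; the grasp point (between the pads) lies env.tcp_to_grasp behind it (env.tcp_to_grasp is the distance from the TCP to the grasp point, in mm); z points along the fingers, y is the direction in which the jaws open and shut (so a half turn about z gives the same grasp; the last joint's range is limited). The gripper opens to 85 mm and grips with 20 to 120 N. Pads are 22 mm wide; open, the fingers measure 114 mm over their backs; the gripper's body (76 mm by 85 mm) begins 54 mm behind the grasp point. The pads swing forward as they close: fully open they stand 13 mm farther back than shut.
Start: joints at [1.202, 0.276, 1.505, -0, 1.361, -0.121], TCP at [141.046, 557.466, 231.328] pointing down, gripper open.
Joint ranges: [-2.89, 2.89], [-0.75, 2.08], [0.22, 2.7], [-1.18, 4.32], [0.11, 2.71], [-2.7, 2.7]. Speed limits (rad/s): [2.57, 2.57, 3.14, 3.14, 3.14, 3.14].

## Interface

Orientations are given as a rotation vector (axis times angle).
In Python, from workcell import env, cams, nets gives the robot as it stands.
- The arm moves only by the tool apply_moves, never from a script. Its argument "moves" is a list of rows, each an object of numbers: "x", "y", "z": the shift along the tool's x, y, z in mm; "turn": the turn about the tool's z in degrees. In form: [{"x": .., "y": .., "z": .., "turn": ..}, ...]. A call has 1 to 20 rows; each row is the pose to reach, as a shift and turn from the pose measured when the call began, along the tool's axes at that moment; what a row does not reach only later rows make up. A row lasts 1/10 s, in which the tool goes at most 50 mm and 8.59 degrees, less where a joint would pass 70% of its speed; a pose out of reach is approached as far as the arm can. A call with a gripper value outside its range is refused whole. "grip" is the opening, from 0 (shut) to 1 (fully open), set as the call begins (left out, the last holds). The fingers move at their own pace and stop on an object; the grip force is fixed at half the most. Time passes only in rows, so rows that repeat a pose let the fingers close. It gives the time, the measured TCP pose, the force and the opening at its end, in the units of the state.
- env.get_state(): the state, without advancing time (a new reading comes with each control period).
- cams.capture(name): name is "side" or "top"; returns (picture, depth): 384x512x3 uint8, blue, green, red; 384x512 float32, mm along the optical axis (not along the pixel's ray), 0 where there is no reading.
- cams.camera_model(name): a dict with "camera_matrix" (3x3 intrinsics, pixels), "eye" and "attitude" of the camera in the world. Camera axes: x right, y down, z forward; pixel columns grow to the right and rows downward; lengths in mm; the calibration is good to about 2 mm. A picture is of the moment at which its call begins. camera_model takes no time and is no camera call.
- env.finish_job(): hands the job in, once; it reports no verdict.
Trained networks look in the newest picture that a camera, given by its name, has taken for a name from the list of things; names that differ only in an ending like _2 or _b are one class to them, and where a whole thing is asked for, a point or a joint stands for the part that bears it (a point fixed in the world has none). Each returns a list of dicts, best first, with "confidence" (0 to 1); they miss things now and then, are a little off and sometimes report something else, mostly with a low value. They report only what shows in the picture. A call takes as long as a camera call. They do not tell look-alikes from the thing itself.
- nets.search_frame(camera, label): "rect" ([centre column, centre row, width, height] as shares, 0 to 1, of the picture: columns of its width, rows of its height, round what is visible of it).
The state is a dict: "time_s": time; "joint_positions": joint angles; "dq": joint speeds; "joint_torque": joint torques, N m; "position": TCP position; "orientation": TCP orientation; "ft_force": force on the tool from outside, world axes, zero at the start; "wrist_torque": the same for the moment, N m; "gripper_width": opening from 0.0 (shut) to 1.0 (fully open).
Only numpy, scipy, OpenCV 4.12 (cv2) and the standard library are available. Lean on these libraries where they do the work, as an engineer would, in place of code of your own. Each camera call takes 0.05 s, during which the arm holds its last target. There are 200 camera calls.

## Working session

There is one attempt and no reset: what is moved stays moved. The work goes in short steps, Python scripts to look and compute and a tool call to move; the robot and the scene stay as the last step left them, time stands still between calls to the robot, and variables do not carry over. Pictures are saved under pics/ and viewed, about 8 in all and at most 12, crops included, and the job is handed in when it is done.

Besides the shell and the picture viewer there is one more tool, called after "Request:" as a command line: name --argument value ..., lists and objects as JSON in quotes. apply_moves: Moves the arm, as the interface text tells. Its arguments: {"type":"object","properties":{"moves":{"type":"array","items":{"type":"object","properties":{"x":{"type":"number"},"y":{"type":"number"},"z":{"type":"number"},"turn":{"type":"number"}}}},"grip":{"type":"number"}},"required":["moves"]}

```bash
mkdir -p pics; ls; cat > h.py <<'E'
import numpy as np, cv2
from scipy.spatial.transform import Rotation as R
from workcell import env, cams, nets
def cm(n):
    m=cams.camera_model(n); K=np.array(m["camera_matrix"]); e=np.array(m["eye"]); a=np.array(m["attitude"])
    Rm=a if a.shape==(3,3) else R.from_rotvec(a).as_matrix()
    return K,e,Rm
def cloud(n,d):
    K,e,Rm=cm(n); v,u=np.mgrid[:384,:512]
    p=np.stack([(u-K[0,2])/K[0,0]*d,(v-K[1,2])/K[1,1]*d,d],-1)
    w=p@Rm.T+e; w[d==0]=np.nan; return w
def proj(n,P):
    K,e,Rm=cm(n); p=(np.atleast_2d(P)-e)@Rm; p=p@K.T; return p[:,:2]/p[:,2:]
def grab(n,tag):
    im,d=cams.capture(n); cv2.imwrite(f"pics/{tag}.png",im); np.save(f"pics/{tag}.npy",d); return im,d
E
python3 - <<'E'
from h import *
print(env.get_state(), env.tcp_to_grasp)
ims=[]
for n in ("top","side"):
    im,d=grab(n,n+"0"); print(n,cams.camera_model(n))
    for l in ("clip","cap","oblong_dock","round_dock"):
        for r in nets.search_frame(n,l)[:3]:
            c=r["rect"]; print(n,l,round(r["confidence"],2),np.round([c[0]*512,c[1]*384,c[2]*512,c[3]*384]))
    ims.append(im)
cv2.imwrite("pics/both.png",cv2.resize(np.vstack(ims),None,fx=.78,fy=.78) if 0 else ims[0])
cv2.imwrite("pics/t.png",cv2.resize(ims[0],(800,600),interpolation=cv2.INTER_CUBIC))
cv2.imwrite("pics/s.png",cv2.resize(ims[1],(800,600),interpolation=cv2.INTER_CUBIC))
E
```

```text
pics
{'time_s': 0.0, 'joint_positions': array([ 1.20196715e+00,  2.76578628e-01,  1.50612718e+00,  3.83110790e-06,
        1.36067707e+00, -1.21008506e-01]), 'dq': array([-5.16131941e-05,  1.33613777e-03,  2.03784520e-04,  4.36845255e-04,
       -3.53332539e-04, -2.54057522e-04]), 'joint_torque': array([-3.17026170e-03, -4.16776872e+01, -2.45803714e+01, -3.93269211e-04,
        1.08840768e-02, -7.33733714e-06]), 'position': array([140.86301363, 556.94373701, 230.451405  ]), 'orientation': array([-3.88227419e-01, -3.11707015e+00,  2.72634472e-03]), 'ft_force': array([0.71706289, 0.34746221, 0.70637795]), 'wrist_torque': array([ 0.02798622,  0.0288296 , -0.0413952 ]), 'gripper_width': 0.9968626264719778} 18.700000000000003
top {'camera_matrix': array([[351.14615155,   0.        , 255.56613498],
       [  0.        , 351.14615155, 192.18041449],
       [  0.        ,   0.        ,   1.        ]]), 'eye': array([383.59764583,  14.64642569, 944.37877437]), 'attitude': array([-2.10005933,  2.13337636, -0.19192949])}
top clip 0.93 [306. 177.  34.  34.]
top clip 0.81 [314. 282.  31.  21.]
top cap 0.57 [235. 188.  15.  13.]
top oblong_dock 0.85 [377. 189.  44.  44.]
top round_dock 0.69 [153. 208.  37.  38.]
top round_dock 0.41 [335. 115.  57.  33.]
side {'camera_matrix': array([[381.60884648,   0.        , 256.1894526 ],
       [  0.        , 381.60884648, 192.48996748],
       [  0.        ,   0.        ,   1.        ]]), 'eye': array([ 284.93470739, -517.61983715,  788.65518567]), 'attitude': array([-2.38453097,  0.58598952, -0.18871613])}
side clip 0.92 [299. 211.  39.  25.]
side clip 0.59 [197. 293.  34.  31.]
side cap 0.6 [251. 164.  17.  20.]
side oblong_dock 0.61 [328. 284.  55.  34.]
side round_dock 0.92 [206. 125.  38.  31.]
```

View pics/t.png

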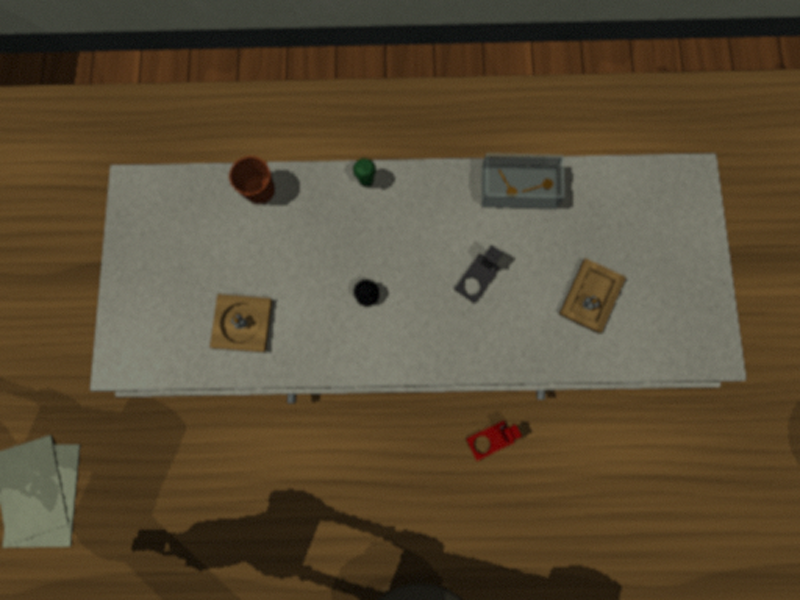

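View pics/s.png

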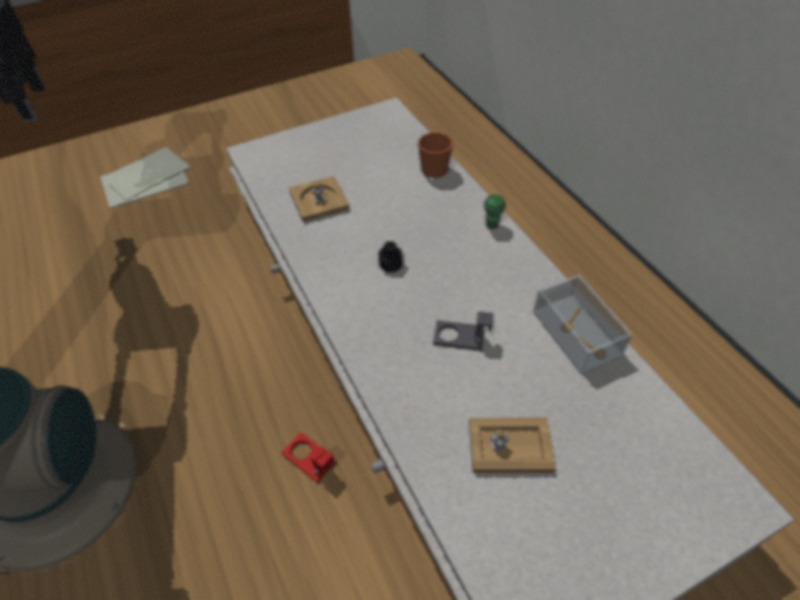

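Top view (800x600 px): candidates for the clip are the grey one on the shelf at (484,273), with its hole at (472,287) and jaw at (498,258), and the red one on the table at (495,440), which is a look-alike. I choose the grey one. The oblong dock is at (593,296) with its stud at (591,302), the round dock at (241,322) and the black cap at (367,292).

```bash
cat > meas.py <<'E'
from h import *
def fitbox(P,tag):
    r=cv2.minAreaRect(P[:,:2].astype(np.float32)); print(tag,"rect c",np.round(r[0],1),"size",np.round(r[1],1),"ang",round(r[2],1),"z",np.round(np.nanmedian(P[:,2]),1),"n",len(P))
E
python3 - <<'E'
from meas import *
for n in ("top","side"):
    im=cv2.imread(f"pics/{n}0.png"); d=np.load(f"pics/{n}0.npy"); w=cloud(n,d); x,y,z=w[...,0],w[...,1],w[...,2]
    hsv=cv2.cvtColor(im,cv2.COLOR_BGR2HSV)
    rois={"clip":((306,177,26,26),(299,211,28,20)),"cap":((235,188,13,13),(251,164,14,16)),"dock":((377,189,30,30),(328,284,36,26)),"rd":((153,208,26,26),(204,125,24,20))}
    for k,v in rois.items():
        c=v[n=="side"]; m=np.zeros(d.shape,bool); m[c[1]-c[3]:c[1]+c[3],c[0]-c[2]:c[0]+c[2]]=1
        m&=np.isfinite(z)
        if k=="clip":
            m&=im.max(2)<110
            fitbox(w[m&(z>103.5)&(z<115)],n+" plate"); j=w[m&(z>125)&(z<170)]; fitbox(j,n+" jaw"); t=j[j[:,2]>143]; fitbox(t,n+" jawtop")
            print(np.round(np.nanpercentile(z[m],[5,25,50,75,95]),1))
        elif k=="cap":
            q=w[m&(z>130)&(z<160)]; fitbox(q,n+" knob"); q=w[m&(z>106)&(z<160)];fitbox(q,n+" cap")
        else:
            q=w[m&(z>106)&(z<122)]; fitbox(q,n+k); q=w[m&(z>124)&(z<150)]; fitbox(q,n+k+" stud"); print(np.round(q.mean(0),1))
    sh=w[150:160,255:285,2] if n=="top" else w[260:270,380:400,2]; print("shelf z",np.nanmedian(sh))
    
im=cv2.imread("pics/top0.png")[140:240,200:420]; im2=cv2.imread("pics/side0.png")[180:330,260:380]
cv2.imwrite("pics/crop.png",np.vstack([cv2.resize(im,(640,291),interpolation=cv2.INTER_CUBIC),cv2.resize(im2,(640,800),interpolation=cv2.INTER_CUBIC)[300-291:600-291]*1])[:600])
E
```

```text
top plate rect c [ 583.5 -105.7] size [56.1 87.3] ang 58.3 z 107.2 n 319
top jaw rect c [ 605.  -118.8] size [21.9 22.5] ang 51.6 z 149.3 n 115
top jawtop rect c [ 605.4 -118.8] size [21.9 22.3] ang 53.3 z 149.8 n 90
[ 98.9 100.8 106.1 108.5 150.3]
top knob rect c [556.   73.1] size [20.9 20.8] ang 2.0 z 142.0 n 77
top cap rect c [556.3  73. ] size [38.4 38.1] ang 88.9 z 124.9 n 231
topdock rect c [ 547.6 -276. ] size [68.9 99.7] ang 62.2 z 112.6 n 833
topdock stud rect c [ 533.7 -268.1] size [15.7 16. ] ang 14.9 z 128.7 n 49
[ 533.6 -267.4  129.3]
toprd rect c [523.  266.9] size [ 85.6 102.7] ang 84.3 z 112.7 n 876
toprd stud rect c [514.1 267.4] size [16.8 17.8] ang 46.0 z 127.9 n 52
[512.9 266.5 128.9]
shelf z 100.27518538074958
side plate rect c [ 582.4 -102.2] size [42.5 76.9] ang 54.8 z 107.8 n 341
side jaw rect c [ 604.8 -120.5] size [21.4 21.5] ang 59.6 z 150.0 n 121
side jawtop rect c [ 604.9 -120.5] size [21.4 21.3] ang 59.6 z 150.6 n 92
[100.2 103.2 107.6 109.6 151.2]
side knob rect c [558.2  72.1] size [21.6 21.8] ang 5.8 z 141.7 n 81
side cap rect c [556.7  68.6] size [32.4 39. ] ang 69.3 z 125.5 n 247
sidedock rect c [ 548.9 -276.1] size [70.7 98.6] ang 62.2 z 113.0 n 1339
sidedock stud rect c [ 535. -270.] size [16.7 17. ] ang 22.6 z 129.0 n 77
[ 533.8 -271.   129.9]
siderd rect c [515.3 266.6] size [89.4 84.4] ang 84.3 z 113.3 n 577
siderd stud rect c [514.6 265.5] size [15.4 17.6] ang 38.2 z 128.6 n 33
[514.5 263.4 129.7]
shelf z 101.02234532462609
```

View pics/crop.png

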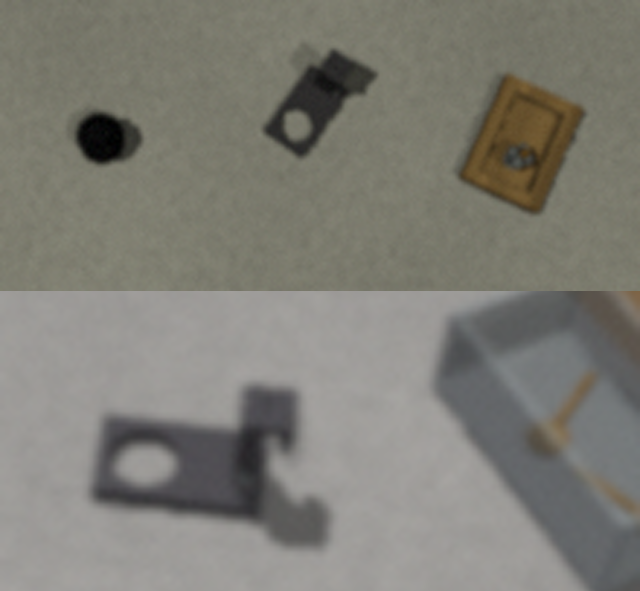

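```bash
cat >> h.py <<'E'
def plan(x,y,z,ydir_deg):
    """shift/turn in present tool axes to put TCP at xyz (world) with tool y along ydir_deg (mod 180), pointing down"""
    s=env.get_state(); T=R.from_rotvec(s["orientation"]).as_matrix()
    sh=T.T@(np.array([x,y,z])-s["position"])
    cur=np.degrees(np.arctan2(T[1,1],T[0,1])); dlt=(ydir_deg-cur+90)%180-90
    print("pos",np.round(s["position"],1),"tool y yaw",round(cur,1),"q6",round(s["joint_positions"][5],2),"q1",round(s["joint_positions"][0],2),
      "F",np.round(s["ft_force"],1),"grip",round(s["gripper_width"],3),"t",round(s["time_s"],2))
    print("SHIFT",np.round(sh,1),"turn (tool z down => -world)",round(-dlt,1),"or",round(-dlt+180*np.sign(dlt),1),"zdir",np.round(T[:,2],3))
E
python3 - <<'E'
from meas import *
H={}
for n,c in (("top",(302,183)),("side",(287,214))):
    im=cv2.imread(f"pics/{n}0.png"); g=cv2.cvtColor(im,cv2.COLOR_BGR2GRAY).astype(float)
    big=cv2.resize(g[c[1]-14:c[1]+14,c[0]-20:c[0]+20],None,fx=8,fy=8,interpolation=cv2.INTER_CUBIC)
    th=(big.max()+big.min())/2
    k,lab,st,ce=cv2.connectedComponentsWithStats((big>th).astype(np.uint8))
    i=[j for j in range(1,k) if st[j,0]>0 and st[j,1]>0 and st[j,0]+st[j,2]<320 and st[j,1]+st[j,3]<224]
    for j in i:
        if st[j,4]<500: continue
        u,v=(ce[j]+.5)/8-.5+np.array([c[0]-20,c[1]-14])
        K,e,Rm=cm(n); r=Rm@np.array([(u-K[0,2])/K[0,0],(v-K[1,2])/K[1,1],1]); 
        p=e+r*(105-e[2])/r[2]; ax=np.array([605.1,-119.6])-p[:2]
        print(n,(u,v),st[j],p,"len",np.hypot(*ax),"ang",np.degrees(np.arctan2(ax[1],ax[0])))
a=np.radians(-37); g=np.array([605.1,-119.6])-6*np.array([np.cos(a),np.sin(a)]); print("jaw",g)
plan(g[0],g[1],190,53)
E
```

```text
top (np.float64(301.65628363832076), np.float64(182.6781036957302)) [ 123   69   80   89 5574] [567.51778195 -91.11374215 105.        ] len 47.15813821048724 ang -37.16109766993591
side (np.float64(286.8527723554564), np.float64(213.99320273284997)) [ 112   82  101   68 5379] [567.11399825 -92.66278859 105.        ] len 46.56768931176411 ang -35.341795977397865
jaw [ 600.30818694 -115.98910986]
pos [141.  557.4 231.3] tool y yaw 75.8 q6 -0.12 q1 1.2 F [-0.8  0.5  0.3] grip 0.999 t 0.5
SHIFT [-610.4 -540.2   41.3] turn (tool z down => -world) 22.8 or -157.2 zdir [ 0.  0. -1.]
```

Request:
apply_moves --moves '[{"x": -610,"y": -540,"z": 45,"turn": 22},{"x": -610,"y": -540,"z": 45,"turn": 22},{"x": -610,"y": -540,"z": 45,"turn": 22},{"x": -610,"y": -540,"z": 45,"turn": 22},{"x": -610,"y": -540,"z": 45,"turn": 22},{"x": -610,"y": -540,"z": 45,"turn": 22},{"x": -610,"y": -540,"z": 45,"turn": 22},{"x": -610,"y": -540,"z": 45,"turn": 22},{"x": -610,"y": -540,"z": 45,"turn": 22},{"x": -610,"y": -540,"z": 45,"turn": 22},{"x": -610,"y": -540,"z": 45,"turn": 22},{"x": -610,"y": -540,"z": 45,"turn": 22},{"x": -610,"y": -540,"z": 45,"turn": 22},{"x": -610,"y": -540,"z": 45,"turn": 22},{"x": -610,"y": -540,"z": 45,"turn": 22},{"x": -610,"y": -540,"z": 45,"turn": 22},{"x": -610,"y": -540,"z": 45,"turn": 22},{"x": -610,"y": -540,"z": 45,"turn": 22}]' --grip 1

```text
time_s: 2.3
position: [600.9, -117.8, 185.4]
orientation: [-0.98, -2.984, 0.0]
ft_force: [-0.5, 0.8, -0.9]
gripper_width: 0.996
```

```bash
python3 - <<'E'
from h import *
plan(600.3,-116,119,53.7)
E
```

```text
pos [ 600.9 -117.8  185.4] tool y yaw 53.6 q6 -1.24 q1 -0.31 F [-0.5  0.8 -0.9] grip 0.996 t 2.3
SHIFT [ 1.5  1.1 66.4] turn (tool z down => -world) -0.1 or 179.9 zdir [-0.001 -0.    -1.   ]
```

Request:
apply_moves --moves '[{"x": 1.5,"y": 1,"z": 30},{"x": 1.5,"y": 1,"z": 55},{"x": 1.5,"y": 1,"z": 66},{"x": 1.5,"y": 1,"z": 66},{"x": 1.5,"y": 1,"z": 66}]'

```text
$.moves[0]: bad value
```

Request:
apply_moves --moves '[{"x": 0},{"x": 0},{"x": 0},{"x": 0},{"x": 0},{"x": 0},{"x": 0},{"x": 0}]' --grip 0

```text
$.moves[0]: bad value
```

Request:
apply_moves --moves '[{"z": -10},{"z": -40},{"z": -60},{"z": -60},{"z": -60}]'

```text
$.moves[0]: bad value
```

```bash
python3 - <<'E'
from h import *
im,d=grab("side","s1"); im2,_=grab("top","t1")
cv2.imwrite("pics/c1.png",np.hstack([cv2.resize(im[110:310,220:420],(400,400)),cv2.resize(im2[120:240,260:380],(400,400))]))
plan(600.3,-116,119,53.7)
E
```

```text
pos [ 599.  -114.8  186. ] tool y yaw 53.8 q6 -1.24 q1 -0.3 F [-0.8  0.1  0.2] grip 0.996 t 2.4
SHIFT [-1.9 -0.3 67. ] turn (tool z down => -world) 0.1 or -179.9 zdir [-0.002  0.001 -1.   ]
```

View pics/c1.png

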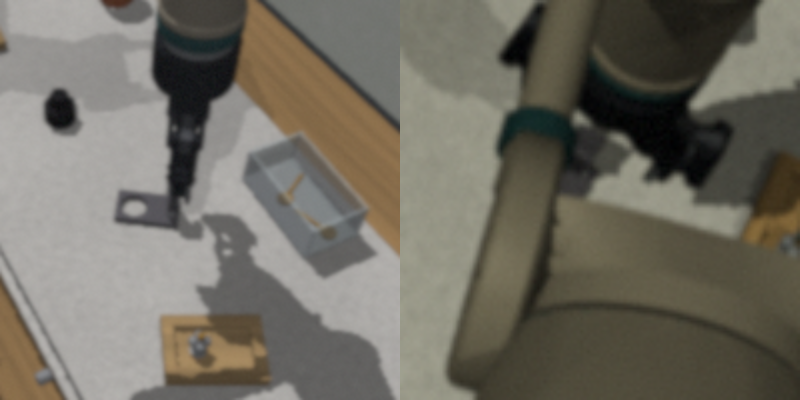

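All four keys are needed in each row, so those three calls were refused. The picture shows the open hand above the jaw (left half, about (178,200)), with the clip lying flat and undisturbed.

Request:
apply_moves --moves '[{"x": -1,"y": 0,"z": 30,"turn": 0},{"x": -1,"y": 0,"z": 55,"turn": 0},{"x": -1,"y": 0,"z": 67,"turn": 0},{"x": -1,"y": 0,"z": 67,"turn": 0},{"x": -1,"y": 0,"z": 67,"turn": 0}]'

```text
time_s: 2.9
position: [600.0, -114.4, 120.0]
orientation: [-0.974, -2.986, -0.002]
ft_force: [0.4, 1.0, 0.8]
gripper_width: 1.001
```

Request:
apply_moves --moves '[{"x": 0,"y": 0,"z": 0,"turn": 0},{"x": 0,"y": 0,"z": 0,"turn": 0},{"x": 0,"y": 0,"z": 0,"turn": 0},{"x": 0,"y": 0,"z": 0,"turn": 0},{"x": 0,"y": 0,"z": 0,"turn": 0},{"x": 0,"y": 0,"z": 0,"turn": 0},{"x": 0,"y": 0,"z": 0,"turn": 0},{"x": 0,"y": 0,"z": 0,"turn": 0}]' --grip 0

```text
time_s: 3.7
position: [600.4, -114.7, 120.5]
orientation: [0.975, 2.986, 0.002]
ft_force: [-1.1, -0.3, 5.5]
gripper_width: 0.243
```

Request:
apply_moves --moves '[{"x": 0,"y": 0,"z": -10,"turn": 0},{"x": 0,"y": 0,"z": -35,"turn": 0},{"x": 0,"y": 0,"z": -65,"turn": 0},{"x": 0,"y": 0,"z": -65,"turn": 0}]'

```text
time_s: 4.1
position: [602.8, -115.4, 189.9]
orientation: [0.972, 2.979, 0.002]
ft_force: [0.6, -0.9, -0.9]
gripper_width: 0.246
```

```bash
python3 - <<'E'
from h import *
plan(570.6,-288.2,185,62.2)
E
```

```text
pos [ 602.8 -115.4  189.9] tool y yaw 53.9 q6 -1.24 q1 -0.3 F [ 0.6 -0.9 -0.9] grip 0.246 t 4.1
SHIFT [ -75.9 -158.5    4.9] turn (tool z down => -world) -8.3 or 171.7 zdir [ 0.008 -0.001 -1.   ]
```

Request:
apply_moves --moves '[{"x": -10,"y": -25,"z": 0,"turn": -2},{"x": -30,"y": -65,"z": 2,"turn": -5},{"x": -50,"y": -105,"z": 3,"turn": -8},{"x": -70,"y": -145,"z": 4,"turn": -8.3},{"x": -76,"y": -158.5,"z": 4,"turn": -8.3},{"x": -76,"y": -158.5,"z": 4,"turn": -8.3},{"x": -76,"y": -158.5,"z": 4,"turn": -8.3},{"x": -76,"y": -158.5,"z": 4,"turn": -8.3}]'

```text
time_s: 4.9
position: [570.8, -286.3, 185.7]
orientation: [0.752, 3.043, 0.003]
ft_force: [-0.1, 1.0, -1.2]
gripper_width: 0.248
```

```bash
python3 - <<'E'
from h import *
im,d=grab("side","s2"); im2,d2=grab("top","t2")
cv2.imwrite("pics/c2.png",np.hstack([cv2.resize(im[190:340,270:420],(400,400),interpolation=cv2.INTER_CUBIC),cv2.resize(im2[140:260,310:430],(400,400),interpolation=cv2.INTER_CUBIC)]))
plan(570.6,-288.2,185,62.2)
for n,dd in (("side",d),("top",d2)):
    w=cloud(n,dd); print(n,np.round(proj(n,[[534.3,-269,170],[570,-288,170]]),0)); z=w[...,2]
    for (zl,zh) in ((160,182),):
        m=(z>zl)&(z<zh)&(np.hypot(w[...,0]-548,w[...,1]+276)<50)&(im.max(2)<130 if n=="side" else im2.max(2)<130)
        P=w[m].astype(np.float32); print(len(P)); 
        if len(P)>20: print(cv2.minAreaRect(P[:,:2]),np.median(P[:,2]))
E
```

```text
pos [ 571.  -286.4  186. ] tool y yaw 62.3 q6 -1.66 q1 -0.58 F [ 0.2 -0.6 -1.2] grip 0.247 t 5.0
SHIFT [-0.5 -1.8  1. ] turn (tool z down => -world) 0.1 or -179.9 zdir [ 0.008 -0.001 -1.   ]
side [[322. 269.]
 [344. 269.]]
588Traceback (most recent call last):
  File "<stdin>", line 10, in <module>
cv2.error: OpenCV(4.12.0) /io/opencv/modules/imgproc/src/convhull.cpp:143: error: (-215:Assertion failed) total >= 0 && (depth == CV_32F || depth == CV_32S) in function 'convexHull'
```

View pics/c2.png

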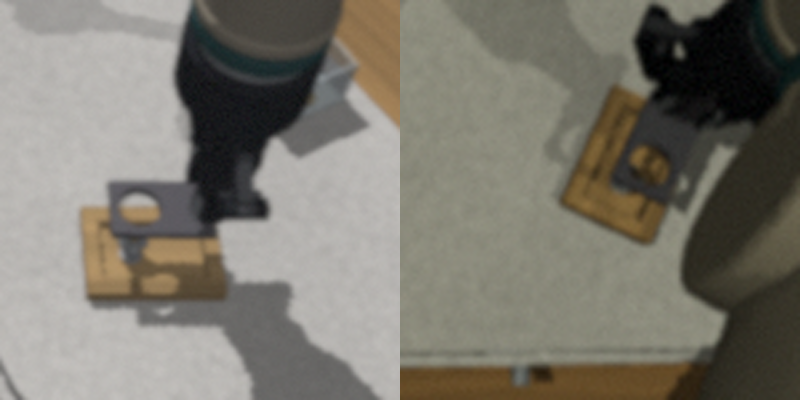

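The clip is held level over the dock. The hole shows at (138,207) in the left crop (side) and (648,163) in the right crop (top), slightly off the stud. Next I measure the hole's offset from the stud.

```bash
cat > hole.py <<'E'
from meas import *
def hole(n,tag,zt):
    im=cv2.imread(f"pics/{tag}.png"); d=np.load(f"pics/{tag}.npy"); w=cloud(n,d)
    m=(np.abs(w[...,2]-zt)<7)&(np.hypot(w[...,0]-548,w[...,1]+276)<75)&(im.max(2)<120)
    pz=np.median(w[m][:,2]); K,e,Rm=cm(n)
    v,u=np.mgrid[:384:.25,:512:.25]; up=cv2.resize(m.astype(np.float32),None,fx=4,fy=4,interpolation=cv2.INTER_LINEAR)>.5
    up=up.astype(np.uint8)
    cnt,h=cv2.findContours(up,cv2.RETR_CCOMP,cv2.CHAIN_APPROX_NONE)
    for c,hh in zip(cnt,h[0]):
        a=cv2.contourArea(c)
        if a<600: continue
        q=c[:,0,:].astype(float)*.25-.375; r=np.c_[(q-K[:2,2])/np.diag(K)[:2],np.ones(len(q))]@Rm.T
        p=e+r*((pz-(3.5 if hh[3]>=0 else 0)-e[2])/r[:,2])[:,None]
        P=p[:,:2].astype(np.float32); rr=cv2.minAreaRect(P); M=cv2.moments(P.reshape(-1,1,2))
        print(n,"hole" if hh[3]>=0 else "outer",a/16,"cent",round(M["m10"]/M["m00"],1),round(M["m01"]/M["m00"],1),"rect",np.round(rr[0],1),np.round(rr[1],1),round(rr[2],1),"z",round(pz,1))
E
python3 - <<'E'
from hole import *
hole("side","s2",173); hole("top","t2",173); plan(570.6,-288.2,185,62.2)
E
```

```text
side outer 684.21875 cent 542.9 -275.2 rect [ 546.8 -276.1] [43.7 71.4] 62.2 z 172.5
side hole 153.25 cent 535.4 -267.6 rect [ 535.6 -267.3] [27.  27.5] 57.2 z 172.5
top outer 480.4375 cent 542.7 -271.0 rect [ 545.6 -272.8] [42.7 71. ] 60.2 z 172.4
top hole 114.4375 cent 534.6 -267.2 rect [ 534.6 -268. ] [27.3 28.4] 85.4 z 172.4
pos [ 571.  -286.4  186. ] tool y yaw 62.3 q6 -1.66 q1 -0.58 F [ 0.2 -0.6 -1.2] grip 0.247 t 5.0
SHIFT [-0.5 -1.8  1. ] turn (tool z down => -world) 0.1 or -179.9 zdir [ 0.008 -0.001 -1.   ]
```

Request:
apply_moves --moves '[{"x": -0.5,"y": -1.6,"z": 0,"turn": 0.1},{"x": -0.5,"y": -1.6,"z": 15,"turn": 0.1},{"x": -0.5,"y": -1.6,"z": 30,"turn": 0.1},{"x": -0.5,"y": -1.6,"z": 40,"turn": 0.1},{"x": -0.5,"y": -1.6,"z": 46,"turn": 0.1},{"x": -0.5,"y": -1.6,"z": 46,"turn": 0.1},{"x": -0.5,"y": -1.6,"z": 46,"turn": 0.1}]'

```text
time_s: 5.7
position: [571.4, -288.2, 140.3]
orientation: [0.753, 3.041, 0.001]
ft_force: [-0.2, -0.3, -0.2]
gripper_width: 0.244
```

```bash
python3 - <<'E'
from hole import *
plan(570.7,-288,125.5,62.2)
grab("side","s3");grab("top","t3"); hole("side","s3",126); hole("top","t3",126)
E
```

```text
pos [ 571.4 -288.2  140.3] tool y yaw 62.2 q6 -1.66 q1 -0.58 F [-0.2 -0.3 -0.2] grip 0.244 t 5.7
SHIFT [ 0.8 -0.2 14.8] turn (tool z down => -world) -0.0 or 180.0 zdir [ 0.009 -0.001 -1.   ]
side outer 646.3125 cent 543.7 -276.8 rect [ 547.8 -278.5] [42.7 71.8] 62.2 z 127.2
side hole 80.71875 cent 538.0 -268.2 rect [ 537.4 -269. ] [24.2 27.4] 11.8 z 127.2
top outer 431.90625 cent 543.4 -272.8 rect [ 547.6 -275.7] [43.  72.7] 60.3 z 127.3
```

Request:
apply_moves --moves '[{"x": 0.7,"y": -0.1,"z": 2,"turn": 0},{"x": 0.7,"y": -0.1,"z": 5,"turn": 0},{"x": 0.7,"y": -0.1,"z": 8,"turn": 0},{"x": 0.7,"y": -0.1,"z": 11,"turn": 0},{"x": 0.7,"y": -0.1,"z": 13,"turn": 0},{"x": 0.7,"y": -0.1,"z": 14,"turn": 0},{"x": 0.7,"y": -0.1,"z": 14.5,"turn": 0}]'

```text
time_s: 6.5
position: [570.9, -288.1, 126.0]
orientation: [0.753, 3.041, 0.001]
ft_force: [-1.0, 0.1, -1.8]
gripper_width: 0.246
```

```bash
python3 - <<'E'
from hole import *
plan(570.7,-288,125.5,62.2)
grab("side","s4"); hole("side","s4",113)
E
```

```text
pos [ 570.9 -288.1  126. ] tool y yaw 62.2 q6 -1.66 q1 -0.58 F [-1.   0.1 -1.8] grip 0.246 t 6.5
SHIFT [0.2 0.  0.5] turn (tool z down => -world) -0.0 or 180.0 zdir [ 0.009 -0.001 -1.   ]
side outer 824.15625 cent 545.7 -282.5 rect [ 545.  -282.7] [62.3 99.7] 64.5 z 112.9
side hole 130.46875 cent 538.2 -265.5 rect [ 537.6 -264.3] [29.8 29.3] 64.8 z 112.9
```

Request:
apply_moves --moves '[{"x": 0,"y": 0,"z": 0.7,"turn": 0},{"x": 0,"y": 0,"z": 1.3,"turn": 0},{"x": 0,"y": 0,"z": 1.3,"turn": 0}]'

```text
time_s: 6.85
position: [571.2, -288.3, 125.7]
orientation: [0.753, 3.04, 0.001]
ft_force: [-0.9, -0.3, 4.4]
gripper_width: 0.245
```

Request:
apply_moves --moves '[{"x": 0,"y": 0,"z": 0,"turn": 0},{"x": 0,"y": 0,"z": 0,"turn": 0},{"x": 0,"y": 0,"z": 0,"turn": 0},{"x": 0,"y": 0,"z": 0,"turn": 0},{"x": 0,"y": 0,"z": 0,"turn": 0},{"x": 0,"y": 0,"z": -30,"turn": 0},{"x": 0,"y": 0,"z": -70,"turn": 0},{"x": 0,"y": 0,"z": -80,"turn": 0},{"x": 0,"y": 0,"z": -80,"turn": 0}]' --grip 1

```text
time_s: 7.75
position: [571.4, -288.8, 207.9]
orientation: [0.752, 3.035, -0.002]
ft_force: [-0.1, -0.2, 0.4]
gripper_width: 0.998
```

```bash
python3 - <<'E'
from h import *
plan(556.6,72.7,200,90)
im,d=grab("side","s5"); im2,_=grab("top","t5")
cv2.imwrite("pics/c5.png",np.hstack([cv2.resize(im[230:330,270:370],(400,400),interpolation=cv2.INTER_CUBIC),cv2.resize(im2[140:240,320:420],(400,400),interpolation=cv2.INTER_CUBIC)]))
E
```

```text
pos [ 571.4 -288.8  207.9] tool y yaw 62.2 q6 -1.66 q1 -0.58 F [-0.1 -0.2  0.4] grip 0.998 t 7.75
SHIFT [182.  312.8   6. ] turn (tool z down => -world) -27.8 or 152.2 zdir [ 0.014 -0.005 -1.   ]
```

View pics/c5.png

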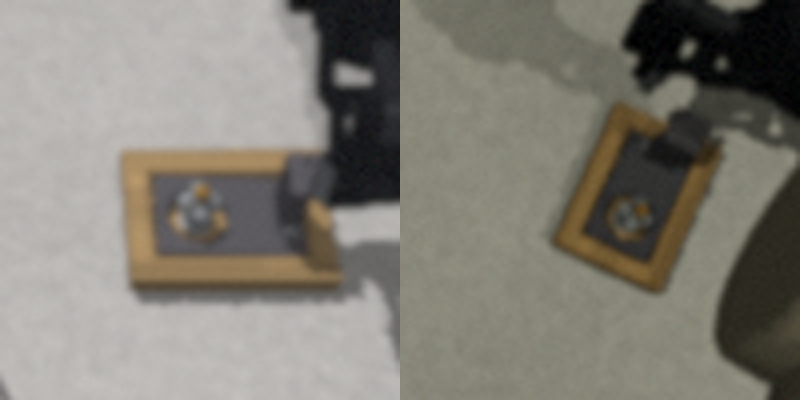

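Seen from both cameras, the clip sits flat in the oblong nest, with the stud up through its hole (left crop (198,210), right crop (630,215)). The hand is clear. Next is the cap.

Request:
apply_moves --moves '[{"x": 20,"y": 35,"z": 0,"turn": 0},{"x": 182,"y": 312.8,"z": 20,"turn": 0},{"x": 182,"y": 312.8,"z": 30,"turn": 0},{"x": 182,"y": 312.8,"z": 30,"turn": 0},{"x": 182,"y": 312.8,"z": 30,"turn": 0},{"x": 182,"y": 312.8,"z": 30,"turn": 0},{"x": 182,"y": 312.8,"z": 30,"turn": 0},{"x": 182,"y": 312.8,"z": 30,"turn": 0},{"x": 182,"y": 312.8,"z": 30,"turn": 0},{"x": 182,"y": 312.8,"z": 30,"turn": 0},{"x": 182,"y": 312.8,"z": 30,"turn": 0},{"x": 182,"y": 312.8,"z": 30,"turn": 0}]'

```text
time_s: 9.05
position: [555.2, 72.4, 173.8]
orientation: [0.756, 3.041, 0.001]
ft_force: [-0.1, -0.3, 0.4]
gripper_width: 1.004
```

```bash
python3 - <<'E'
from hole import *
plan(556.6,72.7,126,62.2)
im,d=grab("side","s6"); 
w=cloud("side",d); m=(np.abs(w[...,2]-112)<14)&(np.hypot(w[...,0]-548,w[...,1]+276)<70)
im=cv2.imread("pics/s6.png"); p=m&(im.max(2)<110); print("clip plate z (seated expect 112):",np.percentile(w[p][:,2],[10,50,90]))
q=m&(im[...,2]>im[...,0]*1.5); print("dock top z (expect 113):",np.percentile(w[q][:,2],[10,50,90]))
hole("side","s6",112)
E
```

```text
pos [555.2  72.4 173.8] tool y yaw 62.1 q6 -1.08 q1 0.01 F [-0.1 -0.3  0.4] grip 1.004 t 9.05
SHIFT [-0.7  0.8 47.8] turn (tool z down => -world) -0.1 or 179.9 zdir [ 0.008 -0.002 -1.   ]
clip plate z (seated expect 112): [100.21214821 110.19542185 114.24165904]
dock top z (expect 113): [111.33885072 113.63051996 115.10673031]
side outer 1045.8125 cent 544.4 -275.4 rect [ 548.3 -276.6] [ 72.4 100.3] 62.3 z 112.6
side hole 95.03125 cent 541.7 -264.5 rect [ 542.  -265.9] [21.6 23.8] 17.3 z 112.6
```

Request:
apply_moves --moves '[{"x": -0.7,"y": 0.8,"z": 20,"turn": 0},{"x": -0.7,"y": 0.8,"z": 40,"turn": 0},{"x": -0.7,"y": 0.8,"z": 47,"turn": 0},{"x": -0.7,"y": 0.8,"z": 47,"turn": 0},{"x": -0.7,"y": 0.8,"z": 47,"turn": 0}]'

```text
time_s: 9.6
position: [557.3, 72.4, 127.6]
orientation: [0.757, 3.039, 0.001]
ft_force: [1.2, -0.4, 0.9]
gripper_width: 0.997
```

Request:
apply_moves --moves '[{"x": 0,"y": 0,"z": 0,"turn": 0},{"x": 0,"y": 0,"z": 0,"turn": 0},{"x": 0,"y": 0,"z": 0,"turn": 0},{"x": 0,"y": 0,"z": 0,"turn": 0},{"x": 0,"y": 0,"z": 0,"turn": 0},{"x": 0,"y": 0,"z": 0,"turn": 0},{"x": 0,"y": 0,"z": 0,"turn": 0},{"x": 0,"y": 0,"z": 0,"turn": 0}]' --grip 0

```text
time_s: 10.4
position: [557.6, 72.5, 128.0]
orientation: [0.757, 3.038, 0.002]
ft_force: [-0.6, 0.4, 4.6]
gripper_width: 0.227
```

Request:
apply_moves --moves '[{"x": 0,"y": 0,"z": -10,"turn": 0},{"x": 0,"y": 0,"z": -40,"turn": 0},{"x": 0,"y": 0,"z": -70,"turn": 0},{"x": 0,"y": 0,"z": -70,"turn": 0},{"x": 0,"y": 0,"z": -70,"turn": 0},{"x": 0,"y": 0,"z": -70,"turn": 0}]'

```text
time_s: 11.0
position: [555.9, 72.5, 196.9]
orientation: [0.758, 3.041, 0.001]
ft_force: [-0.8, -0.5, -0.5]
gripper_width: 0.222
```

```bash
python3 - <<'E'
from hole import *
plan(534.7,-269,200,62.2)
im,d=grab("side","s7"); im2,_=grab("top","t7")
cv2.imwrite("pics/c7.png",np.hstack([cv2.resize(im[90:190,200:300],(400,400),interpolation=cv2.INTER_CUBIC),cv2.resize(im2[130:250,180:300],(400,400),interpolation=cv2.INTER_CUBIC)]))
E
```

```text
pos [555.9  72.5 196.9] tool y yaw 62.0 q6 -1.08 q1 0.01 F [-0.8 -0.5 -0.5] grip 0.222 t 11.0
SHIFT [-141.6 -311.5   -2.8] turn (tool z down => -world) -0.2 or 179.8 zdir [ 0.008 -0.001 -1.   ]
```

View pics/c7.png

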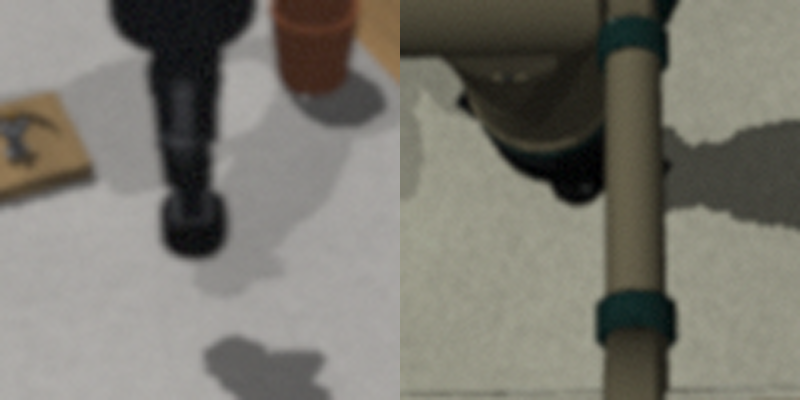

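The cap is gripped by its knob and hangs upright (left crop, (195,222)). Moving it over the stud.

Request:
apply_moves --moves '[{"x": -15,"y": -30,"z": -4,"turn": 0},{"x": -35,"y": -75,"z": -8,"turn": 0},{"x": -141.6,"y": -311.5,"z": -8,"turn": -0.2},{"x": -141.6,"y": -311.5,"z": -8,"turn": -0.2},{"x": -141.6,"y": -311.5,"z": -8,"turn": -0.2},{"x": -141.6,"y": -311.5,"z": -8,"turn": -0.2},{"x": -141.6,"y": -311.5,"z": -8,"turn": -0.2},{"x": -141.6,"y": -311.5,"z": -8,"turn": -0.2},{"x": -141.6,"y": -311.5,"z": -8,"turn": -0.2},{"x": -141.6,"y": -311.5,"z": -8,"turn": -0.2},{"x": -141.6,"y": -311.5,"z": -8,"turn": -0.2},{"x": -141.6,"y": -311.5,"z": -8,"turn": -0.2}]'

```text
time_s: 12.3
position: [535.0, -267.2, 205.0]
orientation: [0.749, 3.044, 0.001]
ft_force: [-1.2, 1.0, -0.2]
gripper_width: 0.227
```

```bash
python3 - <<'E'
from hole import *
plan(534.7,-269,180,62.2)
for n,t in (("side","s8"),("top","t8")):
    im,d=grab(n,t); w=cloud(n,d); s=env.get_state()["position"]; zo=s[2]-27.7
    m=(w[...,2]>zo-3)&(w[...,2]<zo+26)&(np.hypot(w[...,0]-s[0],w[...,1]-s[1])<28); P=w[m]
    print(n,len(P),"zmin",P[:,2].min() if len(P) else 0)
    if len(P)>30:
        # fit circle r=20 to skirt side points
        from scipy.optimize import least_squares
        Q=P[(P[:,2]<zo+20)]; print(len(Q))
        f=least_squares(lambda c:np.hypot(Q[:,0]-c[0],Q[:,1]-c[1])-20,s[:2],loss="soft_l1"); print("axis",f.x,"rms",np.sqrt(np.mean(f.fun**2)))
im=cv2.imread("pics/s8.png");im2=cv2.imread("pics/t8.png")
cv2.imwrite("pics/c8.png",np.hstack([cv2.resize(im[190:340,250:400],(400,400),interpolation=cv2.INTER_CUBIC),cv2.resize(im2[140:260,310:430],(400,400),interpolation=cv2.INTER_CUBIC)]))
E
```

```text
pos [ 535.  -267.2  205. ] tool y yaw 62.3 q6 -1.67 q1 -0.58 F [-1.2  1.  -0.2] grip 0.227 t 12.3
SHIFT [-0.5 -1.8 25. ] turn (tool z down => -world) 0.1 or -179.9 zdir [ 0.007 -0.001 -1.   ]
side 235 zmin 176.0812692032274
120
axis [ 535.24826872 -267.30709834] rms 0.4939630193712781
top 132 zmin 178.43664117633557
59
axis [ 534.36008453 -268.24090176] rms 0.43282761930874375
```

View pics/c8.png

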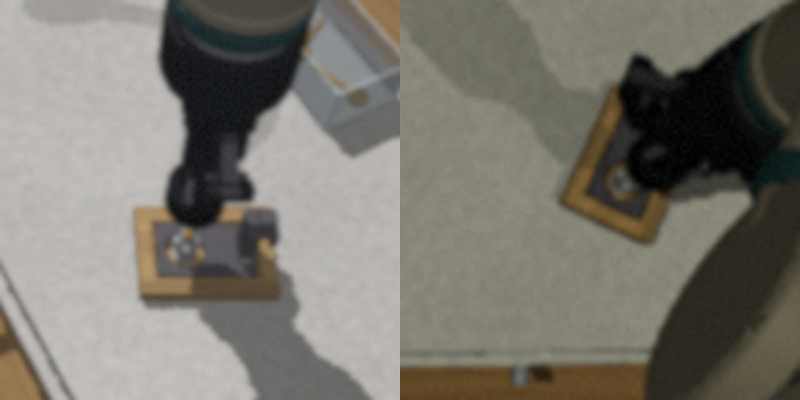

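The cap hangs level above the stud: left crop, cap (195,195) and stud (185,245). Clip still seated. Correcting about 1.3 mm and lowering.

Request:
apply_moves --moves '[{"x": -0.4,"y": -1.4,"z": 10,"turn": 0},{"x": -0.4,"y": -1.4,"z": 22,"turn": 0},{"x": -0.4,"y": -1.4,"z": 31,"turn": 0},{"x": -0.4,"y": -1.4,"z": 35,"turn": 0},{"x": -0.4,"y": -1.4,"z": 35,"turn": 0},{"x": -0.4,"y": -1.4,"z": 35,"turn": 0}]'

```text
time_s: 13.0
position: [535.0, -269.3, 170.0]
orientation: [0.75, 3.043, 0.001]
ft_force: [0.9, -0.0, -0.4]
gripper_width: 0.228
```

```bash
python3 - <<'E'
from hole import *
plan(534.7,-268.7,140,62.2)
E
```

```text
pos [ 535.  -269.3  170. ] tool y yaw 62.3 q6 -1.67 q1 -0.58 F [ 0.9 -0.  -0.4] grip 0.228 t 13.0
SHIFT [ 0.8  0.3 30. ] turn (tool z down => -world) 0.1 or -179.9 zdir [ 0.007 -0.001 -1.   ]
```

Request:
apply_moves --moves '[{"x": 0.5,"y": 0.3,"z": 3,"turn": 0},{"x": 0.5,"y": 0.3,"z": 6,"turn": 0},{"x": 0.5,"y": 0.3,"z": 9,"turn": 0},{"x": 0.5,"y": 0.3,"z": 11,"turn": 0},{"x": 0.5,"y": 0.3,"z": 12,"turn": 0},{"x": 0.5,"y": 0.3,"z": 12,"turn": 0}]'

```text
time_s: 13.6
position: [534.8, -268.7, 157.8]
orientation: [0.75, 3.043, 0.001]
ft_force: [-0.1, 0.6, -0.9]
gripper_width: 0.225
```

Request:
apply_moves --moves '[{"x": 0,"y": 0,"z": 1,"turn": 0},{"x": 0,"y": 0,"z": 2,"turn": 0},{"x": 0,"y": 0,"z": 3,"turn": 0},{"x": 0,"y": 0,"z": 3.5,"turn": 0}]'

```text
time_s: 14.0
position: [535.3, -268.9, 155.0]
orientation: [0.75, 3.042, 0.001]
ft_force: [0.6, -0.2, 4.4]
gripper_width: 0.228
```

Request:
apply_moves --moves '[{"x": 0,"y": 0,"z": 1,"turn": 0},{"x": 0,"y": 0,"z": 2,"turn": 0},{"x": 0,"y": 0,"z": 3,"turn": 0},{"x": 0,"y": 0,"z": 4,"turn": 0},{"x": 0,"y": 0,"z": 4,"turn": 0}]'

```text
time_s: 14.5
position: [535.8, -269.1, 152.2]
orientation: [0.749, 3.04, 0.0]
ft_force: [0.1, 1.3, 4.8]
gripper_width: 0.229
```

Request:
apply_moves --moves '[{"x": 0,"y": 0,"z": 2,"turn": 0},{"x": 0,"y": 0,"z": 4,"turn": 0},{"x": 0,"y": 0,"z": 6,"turn": 0},{"x": 0,"y": 0,"z": 8,"turn": 0},{"x": 0,"y": 0,"z": 8,"turn": 0}]'

```text
time_s: 15.0
position: [535.5, -268.9, 143.5]
orientation: [0.75, 3.041, 0.001]
ft_force: [-0.8, 0.2, 0.6]
gripper_width: 0.226
```

Request:
apply_moves --moves '[{"x": 0,"y": 0,"z": 1,"turn": 0},{"x": 0,"y": 0,"z": 2,"turn": 0},{"x": 0,"y": 0,"z": 3,"turn": 0},{"x": 0,"y": 0,"z": 4,"turn": 0},{"x": 0,"y": 0,"z": 4,"turn": 0}]'

```text
time_s: 15.5
position: [535.6, -269.0, 140.1]
orientation: [0.749, 3.041, 0.0]
ft_force: [-0.5, 1.1, 5.0]
gripper_width: 0.225
```

Request:
apply_moves --moves '[{"x": 0,"y": 0,"z": 0.7,"turn": 0},{"x": 0,"y": 0,"z": 1.3,"turn": 0},{"x": 0,"y": 0,"z": 1.3,"turn": 0}]'

```text
time_s: 15.8
position: [535.7, -269.0, 140.1]
orientation: [0.749, 3.04, -0.0]
ft_force: [-2.9, 2.0, 9.3]
gripper_width: 0.226
```

Request:
apply_moves --moves '[{"x": 0,"y": 0,"z": 1.5,"turn": 0},{"x": 0,"y": 0,"z": 2.5,"turn": 0},{"x": 0,"y": 0,"z": 2.5,"turn": 0},{"x": 0,"y": 0,"z": 2.5,"turn": 0}]'

```text
time_s: 16.2
position: [535.7, -268.9, 140.0]
orientation: [0.748, 3.039, -0.001]
ft_force: [-2.8, 2.6, 14.0]
gripper_width: 0.227
```

```bash
python3 - <<'E'
from hole import *
plan(534.7,-269,140,62.2)
im,d=grab("side","s9"); w=cloud("side",d); s=env.get_state()["position"]
m=(w[...,2]>105)&(w[...,2]<160)&(np.hypot(w[...,0]-s[0],w[...,1]-s[1])<21)&(im.max(2)<60)
print("z hist",np.histogram(w[m][:,2],bins=np.arange(106,160,3)))
im2=cams.capture("top")[0]
cv2.imwrite("pics/c9.png",np.hstack([cv2.resize(im[220:330,270:380],(400,400),interpolation=cv2.INTER_CUBIC),cv2.resize(im2[140:260,310:430],(400,400),interpolation=cv2.INTER_CUBIC)]))
E
```

```text
pos [ 535.7 -268.9  140. ] tool y yaw 62.3 q6 -1.67 q1 -0.58 F [-2.8  2.6 14. ] grip 0.227 t 16.2
SHIFT [ 0.8 -0.5 -0. ] turn (tool z down => -world) 0.1 or -179.9 zdir [ 0.011 -0.004 -1.   ]
z hist (array([ 0,  7, 12, 14, 14, 15, 12, 18, 11, 34, 45,  7,  3,  4,  4,  2,  6]), array([106, 109, 112, 115, 118, 121, 124, 127, 130, 133, 136, 139, 142,
       145, 148, 151, 154, 157]))
```

View pics/c9.png

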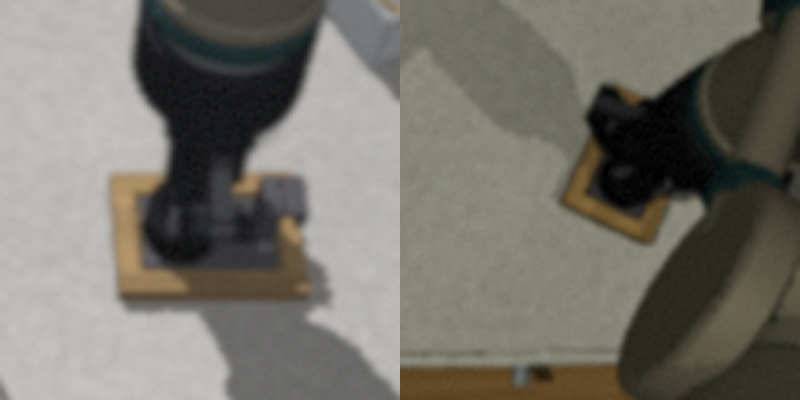

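The cap sits on the clip plate (left crop (180,225)). The stop is firm: TCP stays at z 140.0 while the force rose from 5 to 14 N. Handing in while holding.

```bash
python3 -c "
from h import *
print(env.get_state()['ft_force']); print(env.finish_job())"
```

```text
[-3.82160669  2.20601696 14.38617728]
the job is handed in; nothing more can be done
None
```

The job is handed in at about 16 s, with the arm still pressing the cap down at about 14 N. No verdict was reported.

- **Clip:** The grey clip lies flat in the oblong dock with the stud up through its hole, and I let go of it. Both cameras showed this. The side camera read the clip surface at a median z of 110 mm where about 112 was expected, but that reading was scattered from 100 to 114 mm.
- **Cap:** Pushing the cap down, I read 4 to 5 N as the balls met its lip. The highest force I saw was 4.8 N, not the stated 10 N peak, because I only read it at the end of each move. The force fell to 0.6 N once the cap snapped in.
- **Fully down:** The tool then stopped at z 140.0 mm, which puts the cap about 12 mm above the dock's origin, the home position. The force there rose from 5 to 14 N without further movement. The side camera's depth reading put the skirt's top at about z 136 mm, as expected for a cap fully home. I could not read the pin's travel directly.
- **Left alone:** I did not touch the red look-alike, key box, coin cup or stopper.
- **Refused calls:** Three early move calls were refused because rows lacked some values. They moved nothing.

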